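# Lay out the air-preparation set for reassembly

## Task

Lay out the vice's air set upright on the blue tray's white pads, the tall bowls at the back first so that you never reach over the rest: the blue-capped filter in the middle of the round pad with the brass inlet fitting and the orange-capped lubricator in the middle of the round pad with the black silencer. Then set the yellow regulator in the middle of the square pad in front of and between them, squared up with the pad, and last put the gauge, dial up, on the middle of the regulator's top. Leave the black-capped spare bowl, the black bracket and the red knob where they are.

Things in the scene. Friction and masses are not known exactly. Their poses are not given: they have to be found in the camera images.
- filter_mid (a point): The FILTER bowl. Loose, standing upright: silver cylinder of diameter 50 mm, 100 mm tall, its top 24 mm being the BLUE cap of the same diameter; 0.18 to 0.33 kg. The point is its centre, half-way up; z up. Round: its yaw means nothing.
- lubricator_mid (a point): The LUBRICATOR bowl. Loose, standing upright: silver cylinder of diameter 50 mm, 100 mm tall, its top 24 mm being the ORANGE cap of the same diameter; 0.18 to 0.33 kg. The point is its centre, half-way up; z up. Round: its yaw means nothing.
- regulator_mid (a point): The REGULATOR. Loose yellow block, 52 x 52 mm, 50 mm tall, flat top with a dark disc and four screws, a dark port on the middle of two opposite sides (its +y and -y sides); 0.2 to 0.4 kg. The point is its centre, half-way up; z up, x and y square to its sides.
- gauge_mid (a point): The pressure GAUGE. Loose round dark-cased puck lying dial up, diameter 44 mm, 30 mm tall, white dial on top; 0.09 to 0.16 kg. The point is its centre, half-way up; z up.
- pad_in: INLET pad, at the back (+x part) of the blue tray: fixed round white disc, diameter 64 mm, with a BRASS hose fitting (20 mm high) lying just behind it, 44 mm from the pad's centre. Origin: centre of the pad's underside; the pad's top is 4 mm above it (10 mm above the table). x points to the back of the tray, z up. Inlet and outlet pads may be either way round.
- pad_out: OUTLET pad, at the back of the blue tray: the same white disc, but with a BLACK silencer (22 mm high) lying just behind it. Origin and axes as for the inlet pad; top 4 mm above the origin.
- pad_front: FRONT pad, near the robot's edge of the blue tray, between the two round pads as seen from the robot: fixed SQUARE white plate, 64 x 64 mm. Origin: centre of its underside; top 4 mm above it (10 mm above the table). x and y square to its sides, z up. The blue tray itself is fixed, 200 x 260 x 6 mm.
- spare_mid (a point): Bystander: a SPARE bowl, not to be used. Loose, the same as the filter and lubricator bowls (diameter 50 mm, 100 mm tall) but with a BLACK cap. The point is its centre.
- bracket_mid (a point): Bystander: loose black steel clamp bracket, about 70 x 40 mm, 34 mm tall. The point is 17 mm above the centre of its underside.
- knob_mid (a point): Bystander: loose red star knob, about 40 mm across, 22 mm tall, lying between the robot and the tray. The point is its centre.
There are look-alikes about, which are no part of the job. Leave any green or purple look-alike of the part that bears lubricator_mid alone.

How it is judged (in metres and radians):
On the way, in this order (a step that is already met when the one before it is completed fails the run):
1. both bowls stand released on their pads at the back (horizontal distance between filter_mid and pad_in below 0.012 m and z of filter_mid in the frame of pad_in between 0.049 and 0.059 m and angle between each of filter_mid, lubricator_mid's own z axis and vertical below 0.1 rad and horizontal distance between lubricator_mid and pad_out below 0.012 m and z of lubricator_mid in the frame of pad_out between 0.049 and 0.059 m and contact force between the fingers and filter below 0.05 N and linear speed of each of filter, lubricator below 0.02 m/s and contact force between the fingers and lubricator below 0.05 N), for 0.2 s.
2. the regulator stands released and square on the front pad (horizontal distance between regulator_mid and pad_front below 0.012 m and z of regulator_mid in the frame of pad_front between 0.024 and 0.034 m and angle between regulator_mid's own z axis and vertical below 0.1 rad and (angle between the x axis of regulator_mid and the x axis of pad_front, either way round below 0.22 rad or angle between the x axis of regulator_mid and the y axis of pad_front, either way round below 0.22 rad) and contact force between the fingers and regulator below 0.05 N and linear speed of regulator below 0.02 m/s), for 0.2 s.
3. the gauge rests released on top of the regulator (horizontal distance between gauge_mid and regulator_mid below 0.011 m and z of gauge_mid in the frame of regulator_mid between 0.035 and 0.045 m and angle between gauge_mid's own z axis and vertical below 0.1 rad and contact force between the fingers and gauge below 0.05 N and linear speed of gauge below 0.02 m/s), for 0.2 s.
At the end, for the whole second after the job is handed in: Filter on inlet pad, lubricator on outlet pad, regulator on square pad (each centred within 12 mm; regulator square within 0.22 rad); gauge dial up on the regulator, centred within 11 mm; all upright within 0.1 rad, seated within 5 mm in height, released and at rest (all of step 1 and all of step 2 and all of step 3); the robot touches nothing.
It fails at once if the spare bowl is moved by more than 25 mm (distance of spare_mid from where it was at the start of the episode above 0.025 m).
It fails at once if the bracket is moved by more than 25 mm (distance of bracket_mid from where it was at the start of the episode above 0.025 m).
It fails at once if the red knob is moved by more than 25 mm (distance of knob_mid from where it was at the start of the episode above 0.025 m).
It also fails if it takes over 104 s, if anything falls off the work surface, if the arm or the gripper's body presses on something with over 40 N, if the wrist force passes 120 N, or if a joint passes its speed limit or range.

## Robot

A 6-joint arm with a two-finger parallel gripper is mounted at the origin on the work surface. World frame = base frame: x ahead of the robot, y to its left, z up, the work surface at z = 0. Lengths are in mm, angles in rad, forces in N, time in s.
With the tool pointing down it reaches from about 300 to 950 mm from the base axis. Payload 3.1 kg.
Tool frame: the origin (TCP) lies at the very end of the fingers, on their centre line; the grasp point (between the pads) lies pinch_z behind it (pinch_z is the distance from the TCP to the grasp point, in mm); z points along the fingers, y is the direction in which the jaws open and shut (so a half turn about z gives the same grasp; the last joint's range is limited). The gripper opens to 85 mm and grips with 20 to 120 N. Pads are 22 mm wide; open, the fingers measure 114 mm over their backs; the gripper's body (76 mm by 85 mm) begins 54 mm behind the grasp point. The pads swing forward as they close: fully open they stand 13 mm farther back than shut.
Start: joints at [-1.398, 0.308, 1.634, -0, 1.2, -0.07], TCP at [150.236, -606.681, 231.272] pointing down, gripper open.
Joint ranges: [-3.06, 3.06], [-0.79, 1.96], [0.05, 2.63], [-1.19, 4.34], [0.05, 2.64], [-2.94, 2.94]. Speed limits (rad/s): [2.79, 2.79, 3.14, 3.14, 3.14, 3.14].

## Interface

Orientations are given as a rotation vector (axis times angle).
In Python, from cell import * gives the robot as it stands.
- The arm moves only by the tool step_arm, never from a script. Its argument "targets" is one flat list of numbers, 7 for each row, row after row: the opening, from -1 (shut) to 1 (fully open), then the shift along the world's x, y, z in mm, then the turn, a rotation vector about the world's x, y, z in degrees. A call has 1 to 8 rows; each row is the pose to reach, as a shift and turn from the pose measured when the call began; what a row does not reach only later rows make up. A row lasts 1/10 s, in which the tool goes at most 50 mm and 8.59 degrees, less where a joint would pass 70% of its speed; a pose out of reach is approached as far as the arm can. A call with a gripper value outside its range is refused whole. The fingers move at their own pace and stop on an object; "force" is the grip in N (left out, the last holds). Time passes only in rows, so rows that repeat a pose let the fingers close. It gives the time, the measured TCP pose, the force and the opening at its end, in the units of the state.
- get_obs(): the state, without advancing time (a new reading comes with each control period).
- capture(name): name is "scene" or "side" or "wrist"; returns a dict with "img" (384x512x3 uint8, red, green, blue), "range_z" (384x512 float32, mm along the optical axis (not along the pixel's ray), 0 where there is no reading), "camera_matrix" (3x3 intrinsics, pixels), "distortion" ([k1, k2, p1, p2, k3] as OpenCV has them; the pictures are not rectified), "rvec" (rotation vector, rad) and "tvec" (3), from world to camera coordinates, as OpenCV has them. Camera axes: x right, y down, z forward; pixel columns grow to the right and rows downward; lengths in mm; the calibration is good to about 2 mm. A picture is of the moment at which its call begins.
- hand_in(): hands the job in, once; it reports no verdict.
The state is a dict: "time": time; "joints": joint angles; "joint_vel": joint speeds; "effort": joint torques, N m; "position": TCP position; "tool_rot": TCP orientation; "force": force on the tool from outside, world axes, zero at the start; "moment": the same for the moment, N m; "grip_width": opening from 0.0 (shut) to 1.0 (fully open).
Only numpy, scipy, OpenCV 4.12 (cv2) and the standard library are available. Lean on these libraries where they do the work, as an engineer would, in place of code of your own. Each camera call takes 0.05 s, during which the arm holds its last target.

## Working session

There is one attempt and no reset: what is moved stays moved. The work goes in short steps, Python scripts to look and compute and a tool call to move; the robot and the scene stay as the last step left them, time stands still between calls to the robot, and variables do not carry over. Pictures are saved under pics/ and viewed, and the job is handed in when it is done.

Besides the shell and the picture viewer there is one more tool, called after ">>>" as name(argument=value, ...), one argument or row to a line, values as JSON. step_arm: Moves the arm, as the interface text tells. Its arguments: {"type":"object","properties":{"targets":{"type":"array"},"force":{"type":"number"}},"required":["targets"]}

```bash
ls; mkdir -p pics; cat > h.py <<'E'
from cell import *
import numpy as np, cv2, pickle
def snap(n,tag):
    c=capture(n); pickle.dump(c,open(f'pics/{tag}.pkl','wb'))
    cv2.imwrite(f'pics/{tag}.png',cv2.cvtColor(c['img'],cv2.COLOR_RGB2BGR)); return c
def load(tag): return pickle.load(open(f'pics/{tag}.pkl','rb'))
def pts(c):
    h,w=c['range_z'].shape
    u,v=np.meshgrid(np.arange(w),np.arange(h))
    p=cv2.undistortPoints(np.stack([u,v],-1).reshape(-1,1,2).astype(np.float64),c['camera_matrix'],np.array(c['distortion'])).reshape(h,w,2)
    z=c['range_z']; X=np.dstack([p[...,0]*z,p[...,1]*z,z])
    R=cv2.Rodrigues(np.array(c['rvec'],float))[0]; t=np.array(c['tvec'],float).ravel()
    return (X-t)@R
def onplane(c,u,v,h):
    p=cv2.undistortPoints(np.array([[[u,v]]],float),c['camera_matrix'],np.array(c['distortion'])).ravel()
    R=cv2.Rodrigues(np.array(c['rvec'],float))[0]; t=np.array(c['tvec'],float).ravel()
    o=-R.T@t; d=R.T@np.array([p[0],p[1],1]); return o+d*(h-o[2])/d[2]
E
python3 - <<'E'
from h import *
for n in ("scene","side","wrist"):
    c=snap(n,n+"0")
o=get_obs(); print(o)
try: print(pinch_z)
except Exception as e: print(e)
E
```

```text
pics
{'time': 0.15, 'joints': array([-1.39769781e+00,  3.08828873e-01,  1.63491104e+00, -1.98076752e-05,
        1.19968007e+00, -6.97194849e-02]), 'joint_vel': array([ 0.00057827, -0.00253287, -0.00270121,  0.00070174, -0.00047736,
       -0.00023678]), 'effort': array([-3.68355832e-04, -4.15801764e+01, -2.77147365e+01, -1.48685140e-04,
        6.02823944e-03,  1.24627093e-05]), 'position': array([ 150.11791172, -606.03331919,  230.28796858]), 'tool_rot': array([-3.11665543e+00, -3.80271609e-01,  1.77145437e-04]), 'force': array([ 0.49436532,  0.69587996, -0.00924024]), 'moment': array([ 0.05548979,  0.01111645, -0.04156531]), 'grip_width': 0.9985571670620739}
18.700000000000003
```

View pics/scene0.png

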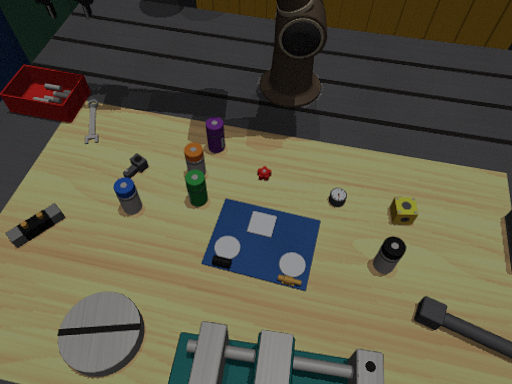

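View pics/side0.png

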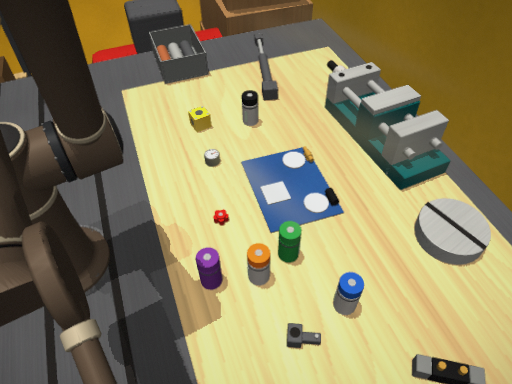

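View pics/wrist0.png

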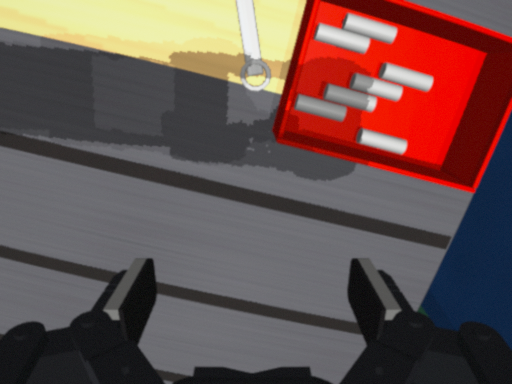

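The scene picture faces the robot (base at the top, +y to the right). The blue cap is at (126,187), orange at (194,152), with green and purple look-alikes at (197,175) and (215,125). The silencer pad is at (228,247), the brass pad at (292,264) and the square pad at (262,223). The regulator is at (404,208), gauge (339,195), spare (393,245) and knob (264,172). Next I measure these.

```bash
python3 - <<'E'
from h import *
for n in ("scene0","side0"):
    c=load(n); P=pts(c); im=c['img']
    hsv=cv2.cvtColor(im,cv2.COLOR_RGB2HSV)
    print(n,"cam",(-cv2.Rodrigues(np.array(c['rvec'],float))[0].T@np.array(c['tvec'],float).ravel()).round())
    z=P[...,2]; rng=c['range_z']>0
    inb=rng&(P[...,0]>200)&(P[...,0]<800)&(abs(P[...,1])<600)
    def rep(name,m):
        nn,l,s,ce=cv2.connectedComponentsWithStats(m.astype(np.uint8))
        for i in range(1,nn):
            if s[i,4]>15:
                q=P[l==i]; 
                print(name,s[i,4],"px",ce[i].round(1),"mean",q.mean(0).round(1),"min",q.min(0).round(),"max",q.max(0).round(), "circ",np.round(((np.percentile(q,2,0)+np.percentile(q,98,0))/2),1))
    # flat tops by height
    rep("top100",inb&(z>94)&(z<106))
    rep("reg50",inb&(z>46)&(z<54))
    rep("h30",inb&(z>26.5)&(z<36))
    rep("h22",inb&(z>15)&(z<26))
    H,S,V=[hsv[...,i] for i in range(3)]
    rep("white",inb&(S<70)&(V>140)&(z>4)&(z<16))
    rep("tray",inb&(H>100)&(H<125)&(S>120)&(z<14))
E
```

```text
scene0 cam [1080.  110.  935.]
top100 210 px [214.4 123.1] mean [ 311.7 -162.8  100. ] min [ 285. -187.   94.] max [ 334. -139.  105.] circ [ 310.3 -162.5   99. ]
top100 235 px [193.3 149.5] mean [ 415.3 -191.1   99.8] min [ 388. -216.   94.] max [ 440. -168.  103.] circ [ 415.1 -191.2   99.1]
top100 270 px [194.9 177.1] mean [ 501.2 -160.1  100.1] min [ 474. -186.   94.] max [ 525. -136.  105.] circ [ 499.8 -160.4   99.8]
top100 280 px [123.3 185.2] mean [ 565.  -323.5   99.8] min [ 538. -348.   94.] max [ 588. -300.  104.] circ [ 564.2 -324.1   99.3]
top100 373 px [394.1 246.6] mean [584.7 332.2  99.6] min [559. 307.  94.] max [609. 357. 104.] circ [584.2 332.   99.3]
reg50 29 px [215.6 139.8] mean [ 327.4 -158.3   50.4] min [ 315. -181.   46.] max [ 333. -139.   54.] circ [ 324.5 -160.3   50.1]
reg50 23 px [198.3 166.4] mean [ 429.9 -178.    50.2] min [ 411. -191.   47.] max [ 439. -167.   54.] circ [ 424.8 -179.    50.5]
reg50 25 px [199.6 194.1] mean [ 516.  -148.3   49.9] min [ 498. -167.   46.] max [ 524. -136.   54.] circ [ 511.2 -150.8   49.7]
reg50 26 px [131.3 201.4] mean 
[... 8719 characters left out ...]
20.5 -371.8   20.3] min [ 409. -379.   16.] max [ 437. -359.   26.] circ [ 422.3 -369.2   20.7]
h22 134 px [433.7 375.4] mean [ 648.3 -527.5   20.6] min [ 616. -563.   15.] max [ 695. -483.   26.] circ [ 654.6 -522.8   20.5]
white 295 px [293.6 159.3] mean [637.9 115.3   9.1] min [606.  84.   4.] max [673. 152.  14.] circ [638.1 116.1   8.8]
white 468 px [275.  192.2] mean [542.  20.   9.] min [510. -14.   4.] max [576.  60.  13.] circ [542.7  21.6   8.4]
white 386 px [315.8 202.2] mean [628.1 -50.    9.3] min [596. -82.   4.] max [663. -13.  15.] circ [628.2 -49.5   8.9]
tray 2910 px [293.  189.7] mean [592.6  16.9   5.3] min [ 485. -102.   -0.] max [689. 165.  13.] circ [586.1  30.5   5.2]
```

```bash
python3 - <<'E'
import cv2
a=cv2.imread('pics/scene0.png')[110:290,100:430]; cv2.imwrite('pics/crop_s.png',cv2.resize(a,(792,432),interpolation=cv2.INTER_CUBIC))
a=cv2.imread('pics/side0.png')[80:360,180:380]; cv2.imwrite('pics/crop_d.png',cv2.resize(a,(428,600),interpolation=cv2.INTER_CUBIC))
E
```

```text
(no output)
```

View pics/crop_s.png

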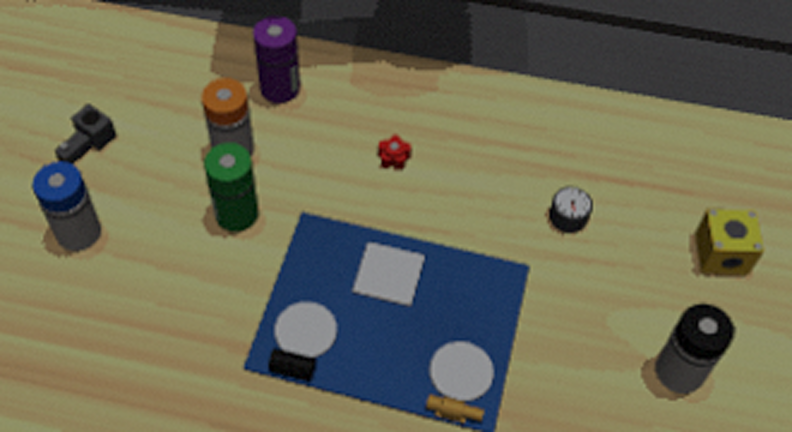

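```bash
python3 - <<'E'
from h import *
for n in ("scene0","side0"):
    c=load(n); P=pts(c); z=P[...,2]; hsv=cv2.cvtColor(c['img'],cv2.COLOR_RGB2HSV)
    m=(abs(z-50)<4)&(abs(P[...,0]-431)<40)&(abs(P[...,1]-368)<40)
    print(n,"reg",cv2.minAreaRect(P[m][:,:2].astype(np.float32)))
    m=(abs(z-10)<7)&(abs(P[...,0]-542)<45)&(abs(P[...,1]-21)<45)&(hsv[...,1]<70)&(hsv[...,2]>140)
    print(n,"pad",cv2.minAreaRect(P[m][:,:2].astype(np.float32)))
    m=(abs(z)<12)&(abs(P[...,0]-590)<130)&(abs(P[...,1]-34)<150)&(hsv[...,0]>100)&(hsv[...,0]<125)&(hsv[...,1]>120)
    print(n,"tray",cv2.minAreaRect(P[m][:,:2].astype(np.float32)))
E
```

```text
scene0 reg ((430.6854553222656, 368.83251953125), (55.8999137878418, 54.10392379760742), 10.479076385498047)
scene0 pad ((541.38330078125, 21.538684844970703), (60.52995681762695, 60.039669036865234), 87.40364837646484)
scene0 tray ((589.5632934570312, 33.73118591308594), (257.19183349609375, 198.8351287841797), 87.69825744628906)
side0 reg ((431.3121032714844, 368.3083801269531), (51.04914855957031, 58.36542510986328), 11.737489700317383)
side0 pad ((542.8676147460938, 22.770172119140625), (72.95646667480469, 65.92208099365234), 89.25032806396484)
side0 tray ((588.8682250976562, 31.876617431640625), (261.78912353515625, 196.1953125), 87.18417358398438)
```

>>> step_arm(
  targets=[1,45,30,0,0,0,0,1,85,60,0,0,0,0,1,125,90,0,0,0,0,1,165,115,0,0,0,0,1,205,140,0,0,0,0,1,245,168,0,0,0,0,1,285,196,0,0,0,0,1,325,224,0,0,0,0],
  force=40,
)

```text
time: 0.95
position: [476.4, -380.5, 230.0]
tool_rot: [-3.116, -0.38, 0.001]
force: [-0.2, -0.5, -0.3]
grip_width: 1.002
```

>>> step_arm(
  targets=[1,30,18,0,0,0,0,1,60,37,0,0,0,0,1,87.5,55,0,0,0,0,1,87.5,55,0,0,0,0],
)

```text
time: 1.35
position: [567.0, -322.5, 229.5]
tool_rot: [-3.115, -0.387, -0.002]
force: [-0.2, -0.3, -1.0]
grip_width: 0.999
```

```bash
python3 - <<'E'
from h import *
print(get_obs()['position'])
c=snap("wrist","w1"); P=pts(c); z=P[...,2]
for h0 in (100,):
    m=(c['range_z']>0)&(abs(z-h0)<7)
    nn,l,s,ce=cv2.connectedComponentsWithStats(m.astype(np.uint8))
    for i in range(1,nn):
        if s[i,4]>200:
            q=P[l==i]; print(s[i,4],ce[i],q.mean(0).round(1),cv2.minEnclosingCircle(q[:,:2].astype(np.float32)))
E
```

```text
[ 566.96930698 -322.52202133  229.51908005]
2675 [254.27140187 183.19700935] [ 565.4 -324.6  100.8] ((564.1183471679688, -325.1915588378906), 25.047616958618164)
2415 [ 59.53995859 206.31428571] [ 503.  -164.1  100.4] ((501.2538757324219, -162.47010803222656), 25.325578689575195)
1464 [ 81.80601093 289.97404372] [ 420.3 -190.2  100.3] ((415.09893798828125, -193.15940856933594), 25.561458587646484)
```

View pics/w1.png

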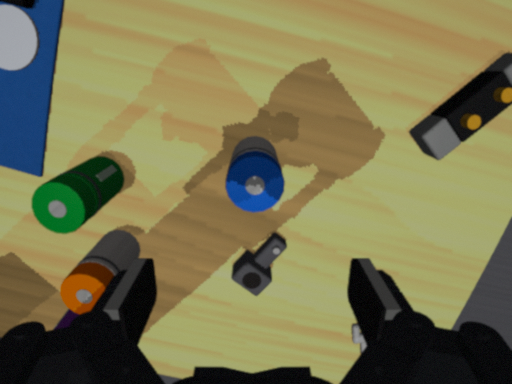

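The wrist view centres the blue cap at (254,183). It measures (564,-325), which matches the other two cameras. Now I descend on it.

>>> step_arm(
  targets=[1,-2.8,-2.8,-40,0,0,0,1,-2.8,-2.8,-85,0,0,0,1,-2.8,-2.8,-125,0,0,0,1,-2.8,-2.8,-160,0,0,0,1,-2.8,-2.8,-179,0,0,0,1,-2.8,-2.8,-179,0,0,0],
)

```text
time: 2.0
position: [557.9, -325.4, 45.9]
tool_rot: [-3.11, -0.383, 0.013]
force: [-1.0, -0.5, -0.3]
grip_width: 1.001
```

>>> step_arm(
  targets=[-1,0,0,0,0,0,0,-1,0,0,0,0,0,0,-1,0,0,0,0,0,0,-1,0,0,0,0,0,0,-1,0,0,0,0,0,0,-1,0,0,0,0,0,0],
  force=40,
)

```text
time: 2.6
position: [559.1, -326.5, 47.7]
tool_rot: [-3.112, -0.383, 0.01]
force: [0.2, 0.2, 5.8]
grip_width: 0.578
```

>>> step_arm(
  targets=[-1,0,0,30,0,0,0,-1,0,0,70,0,0,0,-1,0,0,110,0,0,0,-1,0,0,150,0,0,0,-1,0,0,150,0,0,0,-1,0,0,150,0,0,0],
)

```text
time: 3.2
position: [559.1, -326.2, 198.0]
tool_rot: [-3.112, -0.384, 0.009]
force: [-1.5, 0.1, -3.9]
grip_width: 0.577
```

```bash
cat >> h.py <<'E'
def tops(tag,cam,zr,near=None,r=60,mn=60):
    c=snap(cam,tag); P=pts(c); z=P[...,2]
    m=(c['range_z']>0)&(z>zr[0])&(z<zr[1])&(abs(P[...,1])<600)&(P[...,0]>200)&(P[...,0]<800)
    if near is not None: m&=np.hypot(P[...,0]-near[0],P[...,1]-near[1])<r
    nn,l,s,ce=cv2.connectedComponentsWithStats(m.astype(np.uint8))
    for i in range(1,nn):
        if s[i,4]>mn:
            q=P[l==i]; C,rr=cv2.minEnclosingCircle(q[:,:2].astype(np.float32)); print(cam,s[i,4],ce[i].round(),q.mean(0).round(1),np.round(C,1),round(rr,1),"rgb",c['img'][l==i].mean(0).round())
E
python3 - <<'E'
from h import *
o=get_obs(); print(o['position'],o['tool_rot'],o['joint_vel'].round(3),o['force'],o['grip_width'])
snap("scene","s2");snap("side","d2");snap("wrist","w2");
E
python3 - <<'E'
import cv2,numpy as np
a=[cv2.imread(f'pics/{t}2.png') for t in 'sw']
cv2.imwrite('pics/m2.png',cv2.resize(np.hstack(a),(800,300)))
E
```

```text
[ 559.13704565 -326.18455815  198.04453679] [-3.11244327 -0.38369929  0.00864808] [-0.001  0.042  0.054  0.     0.007  0.002] [-1.4664427   0.06780354 -3.90406936] 0.5765465622619467
```

View pics/m2.png

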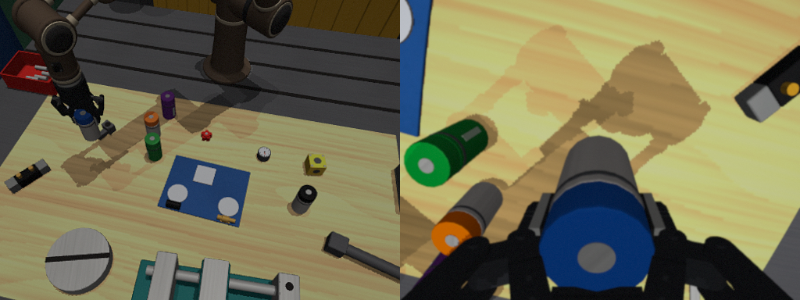

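The filter is held: its blue cap sits between the pads in the wrist view, and everything else is undisturbed. I'll measure where it sits in the hand.

```bash
python3 - <<'E'
from h import *
for t in ('w2','s2','d2'):
    c=load(t);P=pts(c);hsv=cv2.cvtColor(c['img'],cv2.COLOR_RGB2HSV)
    m=(np.hypot(P[...,0]-562,P[...,1]+326)<40)&(P[...,2]>230)&(P[...,2]<265)&(c['range_z']>0)&(((hsv[...,0]>100)&(hsv[...,0]<125)&(hsv[...,1]>100)))
    q=P[m]; zt=np.percentile(q[:,2],95); print(t,len(q),'top',zt)
    q=q[q[:,2]>zt-4]; print(q.mean(0).round(1),cv2.minEnclosingCircle(q[:,:2].astype(np.float32)))
E
```

```text
w2 14552 top 248.62448905005616
[ 568.1 -322.8  247.8] ((565.1325073242188, -325.54168701171875), 39.12086486816406)
s2 345 top 251.64293669098953
[ 571.5 -324.2  250.2] ((569.5545654296875, -322.7192077636719), 36.78044128417969)
d2 318 top 249.38000917148258
[ 549.1 -325.7  248.1] ((551.76806640625, -327.9429931640625), 25.624942779541016)
```

>>> step_arm(
  targets=[-1,5,30,0,0,0,0,-1,12,75,0,0,0,0,-1,20,120,0,0,0,0,-1,27,165,0,0,0,0,-1,34,210,0,0,0,0,-1,42,255,0,0,0,0,-1,50,300,0,0,0,0,-1,57,345,0,0,0,0],
)

```text
time: 4.15
position: [612.6, 22.0, 191.5]
tool_rot: [-3.107, -0.383, 0.024]
force: [1.0, 0.2, -2.9]
grip_width: 0.573
```

>>> step_arm(
  targets=[-1,8,40,5,0,0,0,-1,15,75,5,0,0,0,-1,19,94,5,0,0,0,-1,19,94,5,0,0,0,-1,19,94,5,0,0,0,-1,19,94,5,0,0,0],
)

```text
time: 4.75
position: [631.0, 114.3, 195.5]
tool_rot: [-3.108, -0.381, 0.027]
force: [0.6, -0.3, -2.7]
grip_width: 0.573
```

```bash
python3 - <<'E'
from h import *
o=get_obs(); print(o['position'],o['tool_rot'],cv2.Rodrigues(o['tool_rot'])[0].round(3))
for t,n in (('s3','scene'),('d3','side')):
    c=snap(n,t);P=pts(c);hsv=cv2.cvtColor(c['img'],cv2.COLOR_RGB2HSV)
    m=(np.hypot(P[...,0]-637,P[...,1]-117)<45)&(P[...,2]>140)&(P[...,2]<205)&(c['range_z']>0)
    q=P[m]; print(t,len(q),q[:,2].min(),q.min(0).round(),q.max(0).round())
    im=cv2.cvtColor(c['img'],cv2.COLOR_RGB2BGR); ys,xs=np.where(m); y0,x0=int(ys.mean())-70,int(xs.mean())-70
    y0=max(y0,0)
    cv2.imwrite(f'pics/{t}c.png',cv2.resize(im[y0:y0+160,x0:x0+160],(400,400)))
cv2.imwrite('pics/m3.png',np.hstack([cv2.imread('pics/s3c.png'),cv2.imread('pics/d3c.png')]))
E
```

```text
[630.95087575 114.31976239 195.51669124] [-3.10816152 -0.38096169  0.02744237] [[ 0.97   0.241 -0.019]
 [ 0.242 -0.97   0.008]
 [-0.016 -0.012 -1.   ]]
s3 316 146.8765930445612 [632.  92. 147.] [661. 147. 205.]
d3 324 146.88501845213963 [612.  80. 147.] [660. 138. 205.]
```

View pics/m3.png

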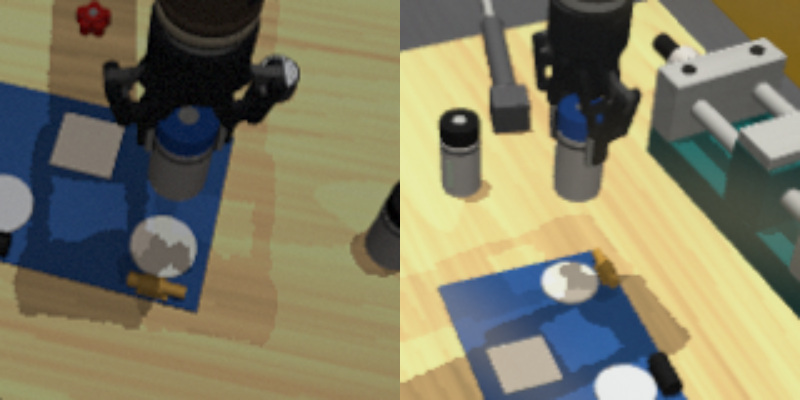

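```bash
cat >> h.py <<'E'
from scipy.optimize import least_squares
def cyl(tag,near,z0,z1,r=25,rad=40):
    c=load(tag);P=pts(c)
    m=(np.hypot(P[...,0]-near[0],P[...,1]-near[1])<rad)&(P[...,2]>z0)&(P[...,2]<z1)&(c['range_z']>0)
    q=P[m]
    f=least_squares(lambda p:np.hypot(q[:,0]-p[0],q[:,1]-p[1])-r,near,loss='soft_l1')
    return f.x.round(1),len(q),round(float(np.median(abs(f.fun))),2)
E
python3 - <<'E'
from h import *
for t in ('s3','d3'):
    print(t,cyl(t,(637,117),150,170),cyl(t,(637,117),165,185))
for t in ('s0','d0'):
    n={'s0':'scene0','d0':'side0'}[t]; print(cyl(n,(564,-325),10,40),cyl(n,(564,-325),40,70))
E
```

```text
s3 (array([634.7, 117.5]), 106, 0.71) (array([634.2, 116.7]), 112, 0.45)
d3 (array([638.1, 114.8]), 117, 0.6) (array([638.2, 114.9]), 121, 0.62)
(array([ 562.4, -325.8]), 133, 0.62) (array([ 562.3, -325.9]), 142, 0.68)
(array([ 564.3, -325.5]), 166, 0.45) (array([ 564.3, -325.3]), 162, 0.41)
```

>>> step_arm(
  targets=[-1,0.5,1,-35,0,0,0,-1,0.5,1,-75,-0.3,-0.8,0,-1,0.5,1,-105,-0.3,-0.8,0,-1,0.5,1,-122,-0.3,-0.8,0,-1,0.5,1,-130,-0.3,-0.8,0,-1,0.5,1,-130,-0.3,-0.8,0,-1,0.5,1,-130,-0.3,-0.8,0],
)

```text
time: 5.55
position: [633.5, 115.2, 67.9]
tool_rot: [-3.115, -0.38, -0.0]
force: [0.1, -0.0, -3.3]
grip_width: 0.572
```

```bash
python3 - <<'E'
from h import *
o=get_obs(); print(o['position'],cv2.Rodrigues(o['tool_rot'])[0].round(3)[:,2],o['force'])
snap('scene','s4');snap('side','d4')
for t in ('s4','d4'):
    print(t,cyl(t,(637,117),28,50),cyl(t,(637,117),45,65))
E
```

```text
[633.51765404 115.19246005  67.87671534] [-0.     0.004 -1.   ] [ 0.14435447 -0.04885864 -3.33989181]
s4 (array([638.5, 117.8]), 81, 0.47) (array([638.5, 117.7]), 78, 0.33)
d4 (array([641.2, 115.7]), 104, 0.63) (array([641.2, 115.5]), 90, 0.62)
```

>>> step_arm(
  targets=[-1,-2.7,0,-2,0,0,0,-1,-2.7,0,-4,0,0,0,-1,-2.7,0,-6,0,0,0,-1,-2.7,0,-8,0,0,0,-1,-2.7,0,-9,0,0,0,-1,-2.7,0,-9,0,0,0],
)

```text
time: 6.25
position: [630.7, 115.4, 58.9]
tool_rot: [-3.115, -0.381, -0.0]
force: [0.2, 0.7, -3.4]
grip_width: 0.576
```

>>> step_arm(
  targets=[-1,0,0,-1,0,0,0,-1,0,0,-2,0,0,0,-1,0,0,-2,0,0,0],
)

```text
time: 6.55
position: [631.2, 115.5, 57.8]
tool_rot: [-3.115, -0.381, -0.001]
force: [-0.6, -0.8, 2.2]
grip_width: 0.575
```

>>> step_arm(
  targets=[0.5,0,0,0,0,0,0,0.8,0,0,0,0,0,0,1,0,0,0,0,0,0,1,0,0,0,0,0,0,1,0,0,30,0,0,0,1,0,0,70,0,0,0,1,0,0,115,0,0,0,1,0,0,160,0,0,0],
)

```text
time: 7.35
position: [630.7, 115.4, 218.8]
tool_rot: [-3.115, -0.381, 0.0]
force: [1.2, 0.7, 0.2]
grip_width: 0.997
```

```bash
python3 - <<'E'
from h import *
o=get_obs(); print(o['position'],o['tool_rot'],o['force'])
tops('s5','scene',(100,118));tops('d5','side',(100,118));tops('w5','wrist',(100,120))
for t in ('s5','d5'):
    print(t,cyl(t,(637,117),28,50),cyl(t,(637,117),70,100))
E
```

```text
[630.70798214 115.38929033 218.82041436] [-3.11485936e+00 -3.80544938e-01  2.43043372e-04] [1.19553145 0.70887071 0.2327786 ]
scene 110 [215. 122.] [ 309.7 -162.4  101.3] [ 310.7 -162.6] 23.9 rgb [ 90.  50. 106.]
scene 119 [193. 148.] [ 413.1 -191.5  101.3] [ 414.4 -190.9] 24.6 rgb [148.  99.  51.]
scene 142 [195. 177.] [ 501.6 -160.5  101.3] [ 500.1 -161.3] 24.8 rgb [ 52. 110.  60.]
scene 401 [296. 246.] [638.8 117.7 109.2] [635.9 117.9] 26.7 rgb [19. 39. 74.]
scene 112 [395. 246.] [583.7 334.5 101.1] [583.8 332.1] 24.7 rgb [45. 45. 44.]
side 221 [296. 134.] [636.5 111.6 108.2] [638.2 113.3] 25.8 rgb [ 43.  71. 120.]
wrist 2955 [251. 185.] [638.6 117.3 110.7] [637. 117.] 25.0 rgb [ 20.  60. 118.]
wrist 798 [  9. 187.] [584.  319.3 101.1] [583.5 326.2] 23.8 rgb [33. 33. 33.]
s5 (array([636.5, 118. ]), 84, 0.34) (array([636.7, 117.9]), 131, 0.48)
d5 (array([638.4, 115.7]), 99, 0.76) (array([638.8, 115.7]), 149, 0.77)
```

View pics/w5.png

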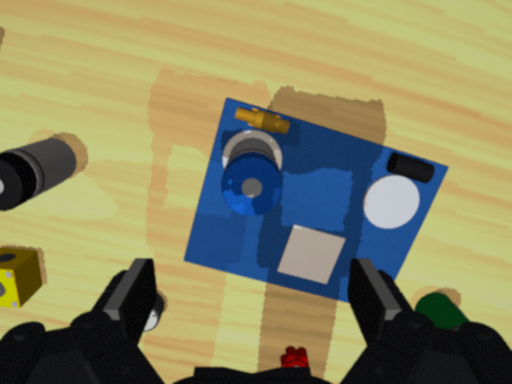

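The filter is standing centred on the brass pad at (637,117). The same image lets me refine the other pads.

```bash
python3 - <<'E'
from h import *
c=load('w5');P=pts(c);hsv=cv2.cvtColor(c['img'],cv2.COLOR_RGB2HSV)
for nm,(x,y) in dict(out=(627,-49),front=(542,21.7),inn=(637,117)).items():
    m=(np.hypot(P[...,0]-x,P[...,1]-y)<50)&(abs(P[...,2]-10)<6)&(hsv[...,1]<60)&(hsv[...,2]>120)
    nn,l,s,ce=cv2.connectedComponentsWithStats(m.astype(np.uint8)); i=1+np.argmax(s[1:,4]); q=P[l==i][:,:2].astype(np.float32)
    print(nm,len(q),q.mean(0),cv2.minEnclosingCircle(q),cv2.minAreaRect(q))
E
```

```text
out 2309 [628.64905  -47.912148] ((627.0696411132812, -49.598472595214844), 33.55454635620117) ((628.55078125, -49.635738372802734), (63.12166213989258, 65.80459594726562), 14.147571563720703)
front 2562 [543.24915  21.83636] ((541.9618530273438, 21.706594467163086), 43.87871170043945) ((541.4263305664062, 21.389732360839844), (64.29015350341797, 65.93946838378906), 88.07654571533203)
inn 587 [653.40704 119.16896] ((637.1367797851562, 116.07341003417969), 32.143798828125) ((648.9100341796875, 118.82777404785156), (39.837867736816406, 63.25794219970703), 13.301473617553711)
```

>>> step_arm(
  targets=[1,-28,-40,0,0,0,0.5,1,-56,-80,0,0,0,1,1,-84,-120,0,0,0,2,1,-112,-160,0,0,0,3,1,-138,-200,0,0,0,4,1,-164,-240,0,0,0,5,1,-190,-275,0,0,0,6,1,-214,-305,0,0,0,6],
)

```text
time: 8.3
position: [418.2, -190.2, 221.8]
tool_rot: [-3.089, -0.542, -0.014]
force: [0.6, -0.5, -0.5]
grip_width: 0.994
```

>>> step_arm(
  targets=[1,-3,-3,-10,0,0,0,1,-3,-3,-10,0,0,0,1,-3,-3,-10,0,0,0,1,-3,-3,-10,0,0,0],
)

```text
time: 8.7
position: [415.9, -192.2, 211.5]
tool_rot: [-3.088, -0.545, -0.014]
force: [-0.2, -0.1, -0.2]
grip_width: 0.998
```

```bash
python3 - <<'E'
from h import *
o=get_obs(); print(o['position'],cv2.Rodrigues(o['tool_rot'])[0].round(3))
tops('w6','wrist',(90,110))
E
```

```text
[ 415.86549959 -192.17515019  211.49419317] [[ 0.94   0.342  0.008]
 [ 0.342 -0.94   0.007]
 [ 0.01  -0.004 -1.   ]]
wrist 3942 [254.  67.] [ 501.  -162.4  100.9] [ 500.6 -162.4] 25.0 rgb [ 49. 144.  70.]
wrist 3062 [253. 188.] [ 416.2 -192.3  100.6] [ 414.7 -192.8] 25.0 rgb [132.  68.  10.]
wrist 2393 [183. 283.] [ 314.  -165.   100.1] [ 310.7 -164.8] 25.5 rgb [67. 31. 82.]
```

View pics/w6.png

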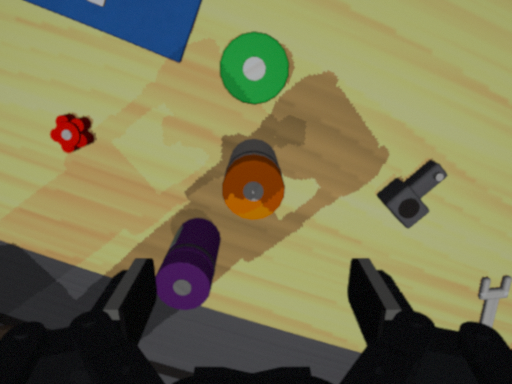

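The orange cap is at (253,188), measuring (414.7,-192.8), with its green and purple neighbours clear of the jaw line. Descending.

>>> step_arm(
  targets=[1,-1.2,-0.6,-40,0,0,0,1,-1.2,-0.6,-85,0,0,0,1,-1.2,-0.6,-125,0,0,0,1,-1.2,-0.6,-150,0,0,0,1,-1.2,-0.6,-158,0,0,0,1,-1.2,-0.6,-158,0,0,0,1,-1.2,-0.6,-158,0,0,0],
)

```text
time: 9.45
position: [416.4, -193.2, 54.9]
tool_rot: [-3.089, -0.547, -0.017]
force: [-0.1, 0.5, 0.4]
grip_width: 0.999
```

>>> step_arm(
  targets=[-1,0,0,0,0,0,0,-1,0,0,0,0,0,0,-1,0,0,0,0,0,0,-1,0,0,0,0,0,0,-1,0,0,0,0,0,0,-1,0,0,0,0,0,0],
)

```text
time: 10.05
position: [417.5, -193.6, 56.4]
tool_rot: [-3.091, -0.546, -0.021]
force: [-0.5, 2.6, 5.7]
grip_width: 0.576
```

>>> step_arm(
  targets=[-1,0,0,25,0,0,0,-1,0,0,65,0,0,0,-1,0,0,110,0,0,0,-1,0,0,155,0,0,0,-1,0,0,155,0,0,0],
)

```text
time: 10.55
position: [421.9, -196.2, 218.6]
tool_rot: [3.087, 0.546, 0.039]
force: [1.0, -1.3, -1.7]
grip_width: 0.574
```

>>> step_arm(
  targets=[-1,25,18,-5,0,0,0,-1,62,44,-8,0,0,0,-1,98,69,-8,0,0,0,-1,134,94,-8,0,0,0,-1,170,119,-8,0,0,0,-1,195,137,-8,0,0,0,-1,208,146,-8,0,0,0,-1,208,146,-8,0,0,0],
)

```text
time: 11.35
position: [630.1, -49.0, 208.8]
tool_rot: [3.087, 0.549, 0.035]
force: [-1.3, -0.2, -3.7]
grip_width: 0.579
```

>>> step_arm(
  targets=[-1,0,0,-10,0,0,0,-1,0,0,-40,0,0,0,-1,0,0,-70,0,0,0,-1,0,0,-70,0,0,0,-1,0,0,-70,0,0,0],
)

```text
time: 11.85
position: [628.1, -49.8, 137.5]
tool_rot: [3.088, 0.547, 0.03]
force: [0.5, -0.3, -2.8]
grip_width: 0.581
```

```bash
python3 - <<'E'
from h import *
o=get_obs(); print(o['position'],cv2.Rodrigues(o['tool_rot'])[0].round(3)[:,2],o['force'])
snap('scene','s7');snap('side','d7'); snap('wrist','w7')
zb=o['position'][2]-56.4
for t in ('s7','d7'):
    print(t,cyl(t,(628,-49),zb+5,zb+22),cyl(t,(628,-49),zb+22,zb+42))
E
```

```text
[628.090109   -49.7509904  137.47278297] [ 0.02  -0.002 -1.   ] [ 0.54725293 -0.26065964 -2.82964116]
s7 (array([623.4, -49. ]), 75, 0.46) (array([623.5, -49.2]), 94, 0.39)
d7 (array([628.9, -51. ]), 93, 0.56) (array([628.6, -50.9]), 123, 0.59)
```

View pics/s7.png

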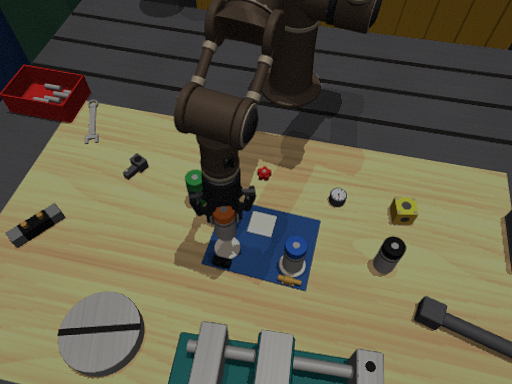

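>>> step_arm(
  targets=[-1,2.5,0.6,-20,0,1.1,0,-1,2.5,0.6,-45,0,1.1,0,-1,2.5,0.6,-60,0,1.1,0,-1,2.5,0.6,-64,0,1.1,0,-1,2.5,0.6,-64,0,1.1,0,-1,2.5,0.6,-64,0,1.1,0],
)

```text
time: 12.6
position: [635.0, -49.2, 78.3]
tool_rot: [3.089, 0.548, 0.015]
force: [0.4, 0.1, -2.2]
grip_width: 0.577
```

```bash
python3 - <<'E'
from h import *
o=get_obs(); print(o['position'],cv2.Rodrigues(o['tool_rot'])[0].round(3)[:,2],o['force'])
snap('scene','s8');snap('side','d8'); snap('wrist','w8')
zb=o['position'][2]-56.4
for t in ('s8','d8'):
    print(t,cyl(t,(628,-49),zb+15,zb+25),cyl(t,(628,-49),zb+22,zb+42))
E
```

```text
[635.00238124 -49.21924679  78.26121972] [ 0.01  -0.003 -1.   ] [ 0.39186046  0.08671511 -2.17104539]
s8 (array([629.9, -48.3]), 38, 0.43) (array([630. , -48.5]), 71, 0.4)
d8 (array([633.4, -50.2]), 51, 0.59) (array([633.7, -50.3]), 102, 0.63)
```

>>> step_arm(
  targets=[-1,-3.5,0.4,-4,0,0,0,-1,-3.5,0.4,-7,0,0,0,-1,-3.5,0.4,-9,0,0,0,-1,-3.5,0.4,-11,0,0,0,-1,-3.5,0.4,-11,0,0,0,-1,-3.5,0.4,-11,0,0,0],
)

```text
time: 13.35
position: [631.5, -48.8, 67.2]
tool_rot: [3.089, 0.548, 0.015]
force: [0.1, 0.9, -4.3]
grip_width: 0.573
```

>>> step_arm(
  targets=[-1,0,0,-1,0,0,0,-1,0,0,-2,0,0,0,-1,0,0,-2,0,0,0],
)

```text
time: 13.65
position: [632.0, -48.8, 66.4]
tool_rot: [3.088, 0.548, 0.016]
force: [-2.3, 1.1, 4.5]
grip_width: 0.575
```

Contact; now I release and rise.

>>> step_arm(
  targets=[0.5,0,0,0,0,0,0,0.8,0,0,0,0,0,0,1,0,0,0,0,0,0,1,0,0,0,0,0,0,1,0,0,30,0,0,0,1,0,0,70,0,0,0,1,0,0,115,0,0,0,1,0,0,155,0,0,0],
)

```text
time: 14.45
position: [632.1, -48.9, 223.2]
tool_rot: [3.088, 0.548, 0.017]
force: [-0.0, 0.4, -0.0]
grip_width: 0.997
```

```bash
python3 - <<'E'
from h import *
o=get_obs(); print(o['position'],cv2.Rodrigues(o['tool_rot'])[0].round(3),o['force'],o['joints'].round(2))
tops('w9','wrist',(100,120))
snap('scene','s9');snap('side','d9')
for t in ('s9','d9'):
    print(t,cyl(t,(628,-49),25,50),cyl(t,(628,-49),70,100),cyl(t,(637,117),25,50),cyl(t,(637,117),70,100))
E
```

```text
[632.11673757 -48.88138917 223.24332306] [[ 0.939  0.344  0.011]
 [ 0.344 -0.939 -0.003]
 [ 0.01   0.007 -1.   ]] [-0.00668644  0.38523348 -0.04977367] [-0.15  0.33  1.63 -0.    1.18  1.07]
wrist 3595 [ 50. 109.] [639.  114.3 110.3] [637.3 116.3] 25.4 rgb [ 38.  98. 184.]
wrist 3010 [249. 189.] [630.6 -48.2 110.6] [628.9 -48.8] 25.0 rgb [156.  79.  14.]
wrist 1360 [313. 341.] [ 501.7 -161.9  100.9] [ 500.9 -162.2] 24.9 rgb [ 30. 156.  67.]
s9 (array([626.9, -48.4]), 107, 0.51) (array([626.8, -48.1]), 129, 0.46) (array([636.7, 118.1]), 93, 0.38) (array([636.6, 118. ]), 130, 0.41)
d9 (array([630.6, -49.9]), 130, 0.64) (array([630.5, -50. ]), 165, 0.71) (array([638.5, 115.9]), 116, 0.65) (array([638.5, 115.8]), 151, 0.83)
```

View pics/w9.png

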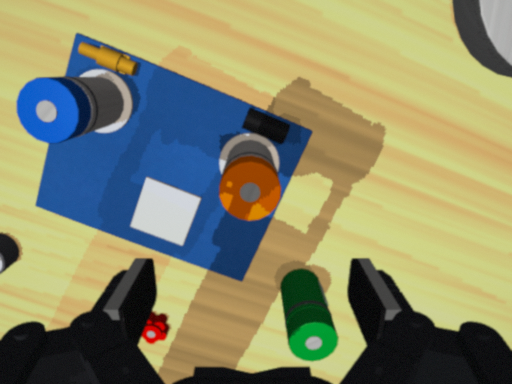

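```bash
python3 - <<'E'
from h import *
c=load('w9'); print("campos",-cv2.Rodrigues(np.array(c['rvec'],float))[0].T@np.array(c['tvec'],float).ravel())
E
```

```text
campos [709.66666335 -19.49871389 367.57626837]
```

>>> step_arm(
  targets=[1,-15,40,5,0,0,0,1,-35,85,5,0,0,-1,1,-55,130,5,0,0,-3,1,-75,175,5,0,0,-5,1,-95,220,5,0,0,-7,1,-115,265,5,0,0,-9,1,-135,310,5,0,0,-9,1,-155,350,5,0,0,-9],
)

```text
time: 15.4
position: [477.8, 302.2, 229.3]
tool_rot: [3.116, 0.304, 0.024]
force: [0.8, 0.8, 0.2]
grip_width: 1.002
```

>>> step_arm(
  targets=[1,-18,25,0,0,0,0,1,-36,50,-10,0,0,0,1,-46,66,-30,0,0,0,1,-46,66,-30,0,0,0,1,-46,66,-30,0,0,0,1,-46,66,-30,0,0,0],
)

```text
time: 16.0
position: [432.4, 367.5, 199.2]
tool_rot: [3.116, 0.303, 0.024]
force: [0.0, -0.5, 0.3]
grip_width: 0.996
```

```bash
python3 - <<'E'
from h import *
o=get_obs(); print(o['position'],cv2.Rodrigues(o['tool_rot'])[0].round(3),o['joints'].round(2))
c=snap('wrist','w10'); P=pts(c)
m=(c['range_z']>0)&(abs(P[...,2]-50)<5)&(np.hypot(P[...,0]-431,P[...,1]-368)<60)
nn,l,s,ce=cv2.connectedComponentsWithStats(m.astype(np.uint8)); i=1+np.argmax(s[1:,4]); q=P[l==i]
print(len(q),ce[i],q.mean(0),cv2.minAreaRect(q[:,:2].astype(np.float32)))
E
```

```text
[432.43234398 367.4601512  199.23657677] [[ 0.981  0.193  0.016]
 [ 0.193 -0.981 -0.009]
 [ 0.014  0.012 -1.   ]] [ 0.64  0.23  1.81 -0.02  1.1   2.02]
3285 [246.68614916 176.65753425] [431.65313212 370.17754487  50.90774706] ((430.3333740234375, 369.87677001953125), (52.55923843383789, 51.90024185180664), 9.784863471984863)
```

View pics/w10.png

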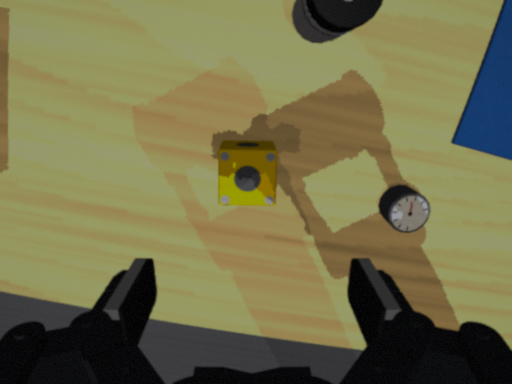

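The regulator is at (247,177) in the wrist view, measuring (430.6,369.5) with yaw about 10°, and its ports face away from the jaws. Descending.

>>> step_arm(
  targets=[1,-1.8,2,-40,0.5,0.9,-1,1,-1.8,2,-85,0.5,0.9,-1,1,-1.8,2,-130,0.5,0.9,-1,1,-1.8,2,-165,0.5,0.9,-1,1,-1.8,2,-178,0.5,0.9,-1,1,-1.8,2,-180,0.5,0.9,-1,1,-1.8,2,-180,0.5,0.9,-1],
)

```text
time: 16.75
position: [432.6, 370.1, 21.1]
tool_rot: [-3.128, -0.275, -0.006]
force: [-0.7, -0.2, -0.3]
grip_width: 0.998
```

>>> step_arm(
  targets=[-1,0,0,0,0,0,0,-1,0,0,0,0,0,0,-1,0,0,0,0,0,0,-1,0,0,0,0,0,0,-1,0,0,0,0,0,0,-1,0,0,0,0,0,0],
)

```text
time: 17.35
position: [434.3, 371.3, 23.5]
tool_rot: [-3.126, -0.275, -0.012]
force: [-0.3, -1.1, 7.0]
grip_width: 0.6
```

>>> step_arm(
  targets=[-1,0,0,25,0,0,0,-1,0,0,65,0,0,0,-1,0,0,100,0,0,0,-1,0,0,130,0,0,0,-1,0,0,130,0,0,0],
)

```text
time: 17.85
position: [437.3, 373.7, 158.6]
tool_rot: [-3.121, -0.275, -0.026]
force: [0.9, -0.0, -2.7]
grip_width: 0.599
```

>>> step_arm(
  targets=[-1,5,-30,0,0,0,0,-1,17,-72,0,0,0,-2,-1,30,-115,0,0,0,-4,-1,43,-158,0,0,0,-6,-1,57,-200,0,0,0,-8,-1,71,-243,0,0,0,-10,-1,84,-285,0,0,0,-12,-1,98,-325,0,0,0,-12.6],
)

```text
time: 18.65
position: [533.7, 46.8, 156.5]
tool_rot: [-3.134, 0.071, -0.021]
force: [0.4, 1.1, -3.5]
grip_width: 0.599
```

>>> step_arm(
  targets=[-1,12,-25,-10,0,0,0,-1,12,-25,-45,0,0,0,-1,12,-25,-75,0,0,0,-1,12,-25,-95,0,0,0,-1,12,-25,-95,0,0,0,-1,12,-25,-95,0,0,0],
)

```text
time: 19.25
position: [544.3, 22.0, 60.1]
tool_rot: [-3.134, 0.071, -0.016]
force: [0.8, -0.5, -3.1]
grip_width: 0.602
```

```bash
python3 - <<'E'
from h import *
o=get_obs(); print(o['position'],cv2.Rodrigues(o['tool_rot'])[0].round(3),o['force'])
zt=o['position'][2]-23.5+50
for n in ('scene','side','wrist'):
    c=snap(n,n[0]+'11'); P=pts(c); hsv=cv2.cvtColor(c['img'],cv2.COLOR_RGB2HSV)
    m=(c['range_z']>0)&(P[...,2]>zt-60)&(P[...,2]<zt+6)&(np.hypot(P[...,0]-542,P[...,1]-22)<45)&(hsv[...,0]>20)&(hsv[...,0]<35)&(hsv[...,1]>150)
    nn,l,s,ce=cv2.connectedComponentsWithStats(m.astype(np.uint8)); i=1+np.argmax(s[1:,4]); q=P[l==i]
    print(n,len(q),ce[i],q.min(0).round(),q.max(0).round(),cv2.minAreaRect(q[:,:2].astype(np.float32)))
E
```

```text
[544.29393486  21.95122591  60.11902964] [[ 0.999 -0.045  0.011]
 [-0.045 -0.999  0.007]
 [ 0.01  -0.007 -1.   ]] [ 0.80425268 -0.54179974 -3.11035612]
scene 384 [261.14322917 213.6953125 ] [521.  -4.  37.] [567.  48.  91.] ((543.5875854492188, 22.87492561340332), (52.75535583496094, 45.52541732788086), 87.33363342285156)
side 246 [273.21544715 179.58536585] [515. -17.  44.] [564.  47.  91.] ((533.9223022460938, 11.62472152709961), (44.30317306518555, 66.42728424072266), 21.34320640563965)
wrist 14007 [251.78910545 275.71250089] [515.  -6.  42.] [570.  49.  93.] ((542.7438354492188, 22.48407745361328), (54.729515075683594, 52.812767028808594), 87.31214904785156)
```

View pics/w11.png

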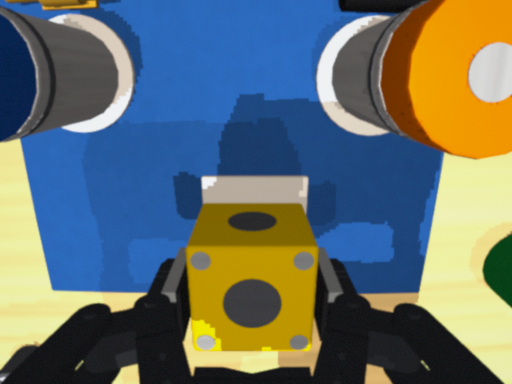

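View pics/s11.png

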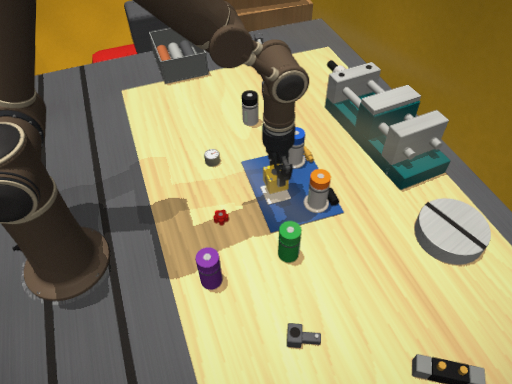

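```bash
python3 - <<'E'
from h import *
for t in ('w11','s11'):
    if t=='s11': continue
    c=load(t);P=pts(c)
    m=(c['range_z']>0)&(np.hypot(P[...,0]-542,P[...,1]-22)<40)&(P[...,2]>30)&(P[...,2]<110)
    h,e=np.histogram(P[m][:,2],bins=40); print(e[np.argmax(h)])
    zt=e[np.argmax(h)]+1
    m&=abs(P[...,2]-zt)<3; q=P[m][:,:2].astype(np.float32); print(zt,len(q),q.min(0),q.max(0),cv2.minAreaRect(q),np.percentile(q,[1,99],axis=0))
E
```

```text
89.18501481944143
90.18501481944143 14043 [515.4602   -16.733086] [569.92163   59.849354] ((542.697998046875, 22.007579803466797), (76.64081573486328, 52.60612106323242), 87.559326171875) [[518.05340332  -8.69542089]
 [568.52199097  51.11096794]]
```

>>> step_arm(
  targets=[-1,0,0,-8,-0.4,0.6,0,-1,0,0,-15,-0.4,0.6,0,-1,0,0,-20,-0.4,0.6,0,-1,0,0,-22,-0.4,0.6,0,-1,0,0,-22,-0.4,0.6,0],
)

```text
time: 19.9
position: [546.3, 22.0, 40.1]
tool_rot: [3.14, -0.07, 0.007]
force: [-0.2, -0.6, -4.2]
grip_width: 0.602
```

>>> step_arm(
  targets=[-1,-1.5,0,-2,0,0,0,-1,-1.5,0,-4,0,0,0,-1,-1.5,0,-5,0,0,0,-1,-1.5,0,-6,0,0,0,-1,-1.5,0,-6,0,0,0],
)

```text
time: 20.4
position: [544.8, 22.0, 34.0]
tool_rot: [3.14, -0.07, 0.007]
force: [0.5, -0.2, -3.2]
grip_width: 0.602
```

```bash
python3 - <<'E'
from h import *
o=get_obs(); print(o['position'],cv2.Rodrigues(o['tool_rot'])[0].round(3),o['force'])
snap('wrist','w12')
c=snap('side','d12'); im=cv2.cvtColor(c['img'],cv2.COLOR_RGB2BGR)
a=cv2.resize(im[130:230,210:360],(795,530),interpolation=cv2.INTER_CUBIC); cv2.imwrite('pics/d12c.png',a)
E
```

```text
[544.79092255  21.95413429  34.01569573] [[ 0.999 -0.045  0.005]
 [-0.045 -0.999 -0.001]
 [ 0.005  0.    -1.   ]] [ 0.52163384 -0.19286285 -3.22942219]
```

View pics/w12.png

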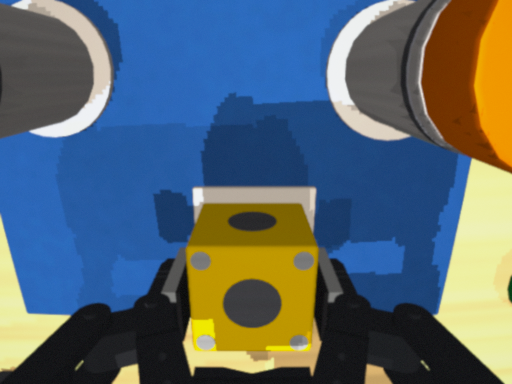

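View pics/d12c.png

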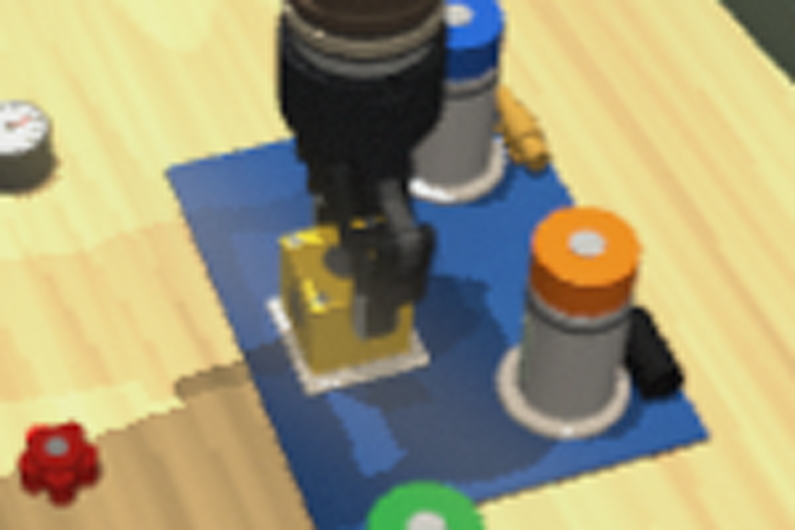

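The side crop shows the regulator square over the square pad and about to touch it.

>>> step_arm(
  targets=[-1,0,0,-1,0,0,0,-1,0,0,-2,0,0,0,-1,0,0,-2,0,0,0],
)

```text
time: 20.8
position: [545.2, 22.0, 33.5]
tool_rot: [3.14, -0.07, 0.007]
force: [-2.8, -1.3, 6.4]
grip_width: 0.602
```

>>> step_arm(
  targets=[0.5,0,0,0,0,0,0,0.8,0,0,0,0,0,0,1,0,0,0,0,0,0,1,0,0,0,0,0,0,1,0,0,30,0,0,0,1,0,0,75,0,0,0,1,0,0,120,0,0,0,1,0,0,160,0,0,0],
)

```text
time: 21.6
position: [545.4, 21.9, 195.5]
tool_rot: [3.14, -0.07, 0.009]
force: [0.9, -0.5, -0.8]
grip_width: 0.999
```

```bash
python3 - <<'E'
from h import *
o=get_obs(); print(o['position'],cv2.Rodrigues(o['tool_rot'])[0].round(3),o['joints'].round(2))
c=snap('wrist','w13'); P=pts(c); snap('scene','s13')
m=(c['range_z']>0)&(abs(P[...,2]-60)<5)&(np.hypot(P[...,0]-542,P[...,1]-22)<60)
q=P[m]; print(len(q),q.mean(0),cv2.minAreaRect(q[:,:2].astype(np.float32)))
tops('w13b','wrist',(100,120))
E
```

```text
[545.41935247  21.94921995 195.46256843] [[ 0.999 -0.045  0.006]
 [-0.045 -0.999 -0.001]
 [ 0.006  0.    -1.   ]] [-0.04  0.19  1.86 -0.    1.09  1.58]
3572 [542.49866469  22.4686209   60.91350707] ((541.1119995117188, 22.53532600402832), (51.998016357421875, 52.35762023925781), 87.42496490478516)
wrist 4561 [107.  81.] [637.4 114.6 110.6] [637.2 116.3] 25.2 rgb [ 45. 108. 199.]
wrist 4492 [352.  81.] [629.5 -47.9 110.7] [628.8 -48.8] 25.3 rgb [204. 129.  23.]
wrist 2018 [478. 242.] [ 501.2 -161.4  100.9] [ 500.7 -162.2] 25.0 rgb [ 30. 162.  69.]
```

View pics/w13.png

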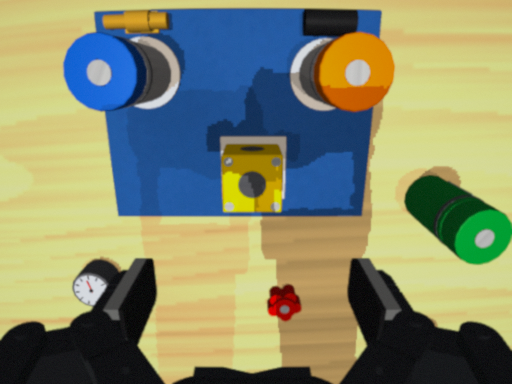

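The regulator is seated at (541.2,22.5), square with the pad. Next is the gauge.

>>> step_arm(
  targets=[1,-25,35,0,0,0,0,1,-50,70,0,0,0,0,1,-75,106,0,0,0,0,1,-100,142,0,0,0,0,1,-125,179,-30,0,0,0,1,-125,179,-40,0,0,0,1,-125,179,-40,0,0,0,1,-125,179,-40,0,0,0],
)

```text
time: 22.55
position: [423.0, 200.1, 156.5]
tool_rot: [3.139, -0.07, 0.018]
force: [-0.1, -0.5, -0.2]
grip_width: 1.006
```

```bash
python3 - <<'E'
from h import *
o=get_obs(); print(o['position'],cv2.Rodrigues(o['tool_rot'])[0].round(3))
tops('w14','wrist',(24,36),near=(420,201))
E
```

```text
[423.0247987  200.11421054 156.50414876] [[ 0.999 -0.045  0.011]
 [-0.045 -0.999 -0.002]
 [ 0.012  0.002 -1.   ]]
wrist 2109 [250. 186.] [421.3 201.7  31. ] [419.9 201.8] 22.0 rgb [113. 111. 106.]
```

View pics/w14.png

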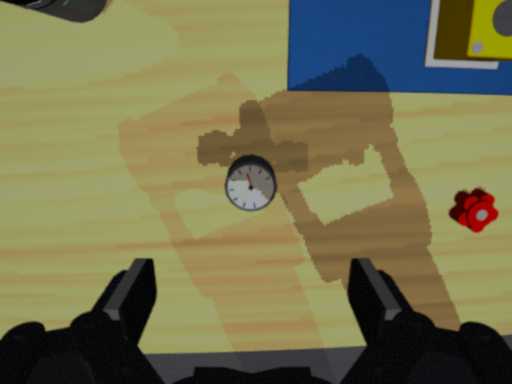

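```bash
python3 - <<'E'
from h import *
c=load('d12');P=pts(c);im=c['img'].astype(int)
m=(im.max(-1)<90)&(im.max(-1)-im.min(-1)<30)&(c['range_z']>0)&(abs(P[...,0]-545)<20)&(P[...,1]<10)&(P[...,1]>-40)&(P[...,2]<120)&(P[...,2]>12)
q=P[m]; i=np.argsort(q[:,2])[:12]; print(len(q)); print(q[i].round(1))
E
```

```text
148
[[546.4 -14.   48.6]
 [537.5 -15.5  50. ]
 [546.8 -19.2  50.1]
 [541.9 -18.   50.9]
 [544.2 -18.9  50.9]
 [539.4 -17.3  51.1]
 [542.9 -15.4  51.5]
 [538.2 -13.7  51.6]
 [539.4 -10.8  51.8]
 [547.3 -18.   52.5]
 [547.8 -16.6  54.6]
 [549.9 -18.   55.3]]
```

```bash
python3 - <<'E'
from h import *
c=load('d12');P=pts(c);im=c['img']
# crop px -> orig: u=210+x/5.3, v=130+y/5.3
for v in range(184,202):
    u=281; print(v,u,P[v,u].round(),im[v,u], P[v,u-2].round(),im[v,u-2])
E
```

```text
184 281 [531. -39. 108.] [51 48 41] [533. -24.  91.] [57 53 46]
185 281 [532. -38. 102.] [54 51 43] [533. -24.  87.] [58 56 47]
186 281 [531. -39. 100.] [53 49 42] [531. -28.  89.] [71 68 62]
187 281 [532. -38.  96.] [56 53 46] [530. -30.  88.] [66 62 53]
188 281 [533. -35.  88.] [57 54 46] [538. -12.  62.] [63 60 51]
189 281 [542. -17.  61.] [61 58 49] [537. -16.  62.] [64 60 50]
190 281 [542. -18.  58.] [63 60 51] [539. -11.  52.] [66 63 53]
191 281 [543. -15.  51.] [64 61 51] [538. -14.  52.] [68 65 54]
192 281 [542. -18.  51.] [69 65 53] [537. -16.  50.] [70 67 55]
193 281 [543. -16.  45.] [99 86 51] [538. -15.  45.] [91 83 63]
194 281 [549.  -4.  25.] [142 119  54] [543.  -4.  27.] [128 110  59]
195 281 [548.  -5.  22.] [142 120  55] [543.  -3.  22.] [140 117  52]
196 281 [548.  -6.  19.] [143 119  53] [543.  -5.  20.] [141 118  54]
197 281 [549.  -5.  14.] [150 129  79] [543.  -5.  16.] [143 121  63]
198 281 [549.  -5.   9.] [162 153 135] [543.  -5.  12.] [151 136 100]
199 281 [548.  -8.  10.] [164 154 137] [543.  -6.  10.] [163 154 136]
200 281 [546. -12.  10.] [157 149 135] [542.  -8.   8.] [162 153 135]
201 281 [545. -14.   9.] [ 92  96 100] [540. -12.   9.] [145 140 127]
```

>>> step_arm(
  targets=[1,-3.5,1.5,-40,0,0.6,0,1,-3.5,1.5,-80,0,0.6,0,1,-3.5,1.5,-115,0,0.6,0,1,-3.5,1.5,-140,0,0.6,0,1,-3.5,1.5,-150,0,0.6,0,1,-3.5,1.5,-150,0,0.6,0,1,-3.5,1.5,-150,0,0.6,0],
)

```text
time: 23.3
position: [422.3, 201.7, 8.5]
tool_rot: [3.14, -0.073, 0.008]
force: [-0.3, -0.2, -0.4]
grip_width: 0.997
```

>>> step_arm(
  targets=[1,-2,0,-4,0,0,0,1,-2,0,-7,0,0,0,1,-2,0,-7,0,0,0],
)

```text
time: 23.6
position: [420.6, 201.8, 1.9]
tool_rot: [3.141, -0.073, 0.009]
force: [-0.5, -0.8, -0.2]
grip_width: 0.995
```

>>> step_arm(
  targets=[-1,0,0,0,0,0,0,-1,0,0,0,0,0,0,-1,0,0,0,0,0,0,-1,0,0,0,0,0,0,-1,0,0,0,0,0,0,-1,0,0,0,0,0,0,-1,0,0,0,0,0,0],
  force=30,
)

```text
time: 24.3
position: [420.8, 202.0, 2.3]
tool_rot: [-3.141, 0.073, -0.01]
force: [-1.2, 0.0, 5.5]
grip_width: 0.503
```

>>> step_arm(
  targets=[-1,0,0,20,0,0,0,-1,0,0,55,0,0,0,-1,0,0,95,0,0,0,-1,0,0,130,0,0,0,-1,0,0,130,0,0,0],
)

```text
time: 24.8
position: [424.8, 203.5, 136.9]
tool_rot: [-3.137, 0.073, -0.026]
force: [1.6, -0.2, -1.4]
grip_width: 0.505
```

>>> step_arm(
  targets=[-1,15,-22,0,0,0,0,-1,40,-58,0,0,0,0,-1,64,-94,0,0,0,0,-1,88,-130,0,0,0,0,-1,108,-160,0,0,0,0,-1,120,-178,0,0,0,0,-1,120,-178,0,0,0,0,-1,120,-178,0,0,0,0],
)

```text
time: 25.6
position: [543.3, 25.4, 135.1]
tool_rot: [-3.136, 0.075, -0.02]
force: [-0.8, -0.6, -0.8]
grip_width: 0.506
```

```bash
python3 - <<'E'
from h import *
o=get_obs(); print(o['position'],cv2.Rodrigues(o['tool_rot'])[0].round(3),o['force'],o['grip_width'])
zt=o['position'][2]-2.3+30
c=snap('wrist','w15'); snap('scene','s15'); P=pts(c)
m=(c['range_z']>0)&(abs(P[...,2]-zt)<8)&(np.hypot(P[...,0]-541,P[...,1]-22)<24)
q=P[m]; print(zt,len(q),q.mean(0),np.percentile(q,[1,99],axis=0),cv2.minEnclosingCircle(q[:,:2].astype(np.float32)))
E
```

```text
[543.33081963  25.35382865 135.05012076] [[ 0.999 -0.048  0.013]
 [-0.048 -0.999  0.004]
 [ 0.012 -0.005 -1.   ]] [-0.79923007 -0.58542522 -0.80540809] 0.5060715470547749
162.75012076055125 8306 [545.17832762  23.330642   163.51503743] [[523.0980347    2.80887604 155.90419559]
 [564.11519696  44.50819808 168.14994652]] ((542.08935546875, 22.521583557128906), 23.946504592895508)
```

View pics/w15.png

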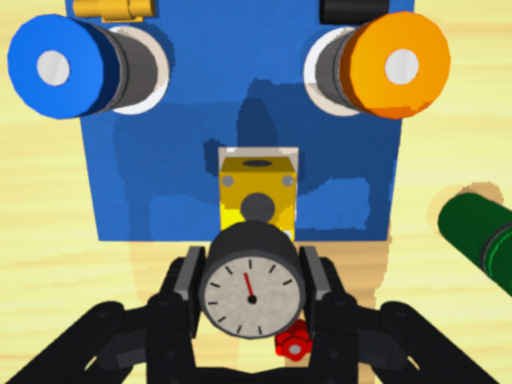

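>>> step_arm(
  targets=[-1,-1.4,-2.5,-15,-0.2,0.7,0,-1,-1.4,-2.5,-35,-0.2,0.7,0,-1,-1.4,-2.5,-52,-0.2,0.7,0,-1,-1.4,-2.5,-60,-0.2,0.7,0,-1,-1.4,-2.5,-60,-0.2,0.7,0,-1,-1.4,-2.5,-60,-0.2,0.7,0],
)

```text
time: 26.3
position: [541.7, 24.2, 75.5]
tool_rot: [-3.14, 0.071, -0.002]
force: [-0.4, -0.2, -0.2]
grip_width: 0.505
```

```bash
python3 - <<'E'
from h import *
c=load('w15'); print('dial',onplane(c,252,298,162.8))
o=get_obs(); print(o['position'],cv2.Rodrigues(o['tool_rot'])[0].round(3),o['force'],o['grip_width'])
zt=o['position'][2]-2.3+30
c=snap('wrist','w16'); s=snap('scene','s16'); d=snap('side','d16')
a=cv2.resize(cv2.cvtColor(s['img'],cv2.COLOR_RGB2BGR)[160:280,200:320],(400,400),interpolation=cv2.INTER_CUBIC)
b=cv2.resize(cv2.cvtColor(d['img'],cv2.COLOR_RGB2BGR)[110:230,220:340],(400,400),interpolation=cv2.INTER_CUBIC)
cv2.imwrite('pics/m16.png',np.hstack([a,b]))
E
```

```text
dial [542.01273908  25.35114395 162.8       ]
[541.74235091  24.15842903  75.51540963] [[ 0.999 -0.045  0.001]
 [-0.045 -0.999  0.001]
 [ 0.001 -0.001 -1.   ]] [-0.392453   -0.22977784 -0.19862724] 0.5052780932553274
```

View pics/w16.png

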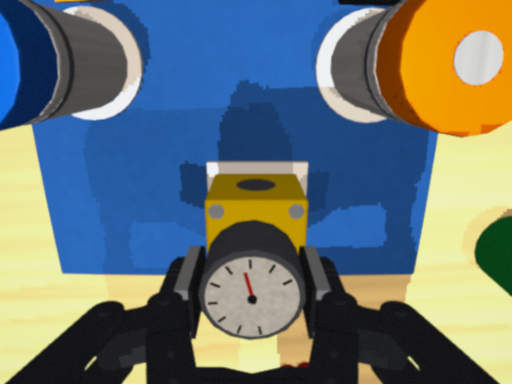

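View pics/m16.png

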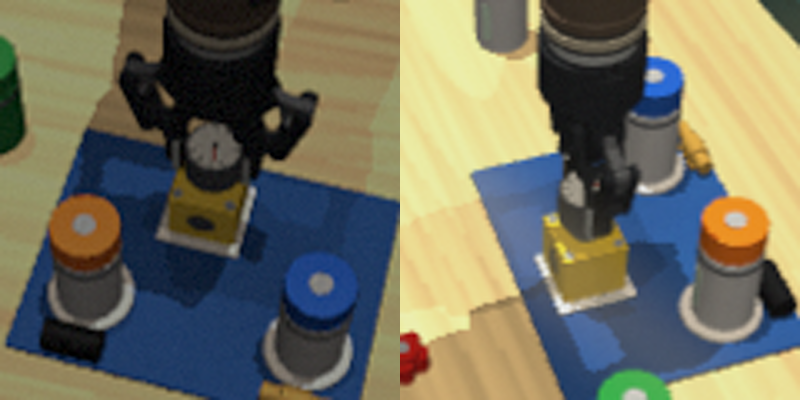

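>>> step_arm(
  targets=[-1,0.5,-1.5,-4,0,0,0,-1,0.5,-1.5,-8,0,0,0,-1,0.5,-1.5,-10,0,0,0,-1,0.5,-1.5,-11,0,0,0,-1,0.5,-1.5,-11,0,0,0],
)

```text
time: 26.95
position: [542.9, 22.3, 65.2]
tool_rot: [-3.14, 0.072, -0.004]
force: [0.5, 0.2, -1.5]
grip_width: 0.5
```

>>> step_arm(
  targets=[-1,-0.5,0,-1.5,0,0,0,-1,-0.5,0,-2.5,0,0,0,-1,-0.5,0,-3.5,0,0,0,-1,-0.5,0,-3.5,0,0,0],
)

```text
time: 27.35
position: [542.4, 22.4, 62.3]
tool_rot: [-3.14, 0.072, -0.003]
force: [-2.0, -0.5, 5.0]
grip_width: 0.51
```

>>> step_arm(
  targets=[0.4,0,0,0,0,0,0,0.7,0,0,0,0,0,0,1,0,0,0,0,0,0,1,0,0,0,0,0,0,1,0,0,25,0,0,0,1,0,0,65,0,0,0,1,0,0,110,0,0,0,1,0,0,150,0,0,0],
)

```text
time: 28.15
position: [542.4, 22.3, 214.1]
tool_rot: [-3.14, 0.072, -0.004]
force: [0.7, 0.8, 0.9]
grip_width: 1.0
```

>>> step_arm(
  targets=[1,0,0,0,0,0,0,1,0,0,0,0,0,0,1,0,0,0,0,0,0],
)

```text
time: 28.45
position: [541.2, 22.4, 212.6]
tool_rot: [-3.14, 0.072, 0.0]
force: [0.1, 0.8, -0.4]
grip_width: 1.001
```

```bash
python3 - <<'E'
from h import *
o=get_obs(); print(o['time'],o['position'])
tops('w17','wrist',(82,98),near=(541,22)); tops('w18','wrist',(100,120))
c=load('w17');P=pts(c)
m=(c['range_z']>0)&(abs(P[...,2]-60)<5)&(np.hypot(P[...,0]-541,P[...,1]-22)<45); q=P[m]; print(len(q),cv2.minAreaRect(q[:,:2].astype(np.float32)))
s=snap('scene','s17'); d=snap('side','d17')
for t in ('s17','d17'):
    print(t,cyl(t,(628,-49),25,50),cyl(t,(628,-49),70,100),cyl(t,(637,117),25,50),cyl(t,(637,117),70,100),cyl(t,(541,22),63,85,22,30))
for n0,n1 in (('scene0','s17'),('side0','d17')):
    print(cyl(n0,(584,330),10,90),cyl(n1,(584,330),10,90))
    for near in ((383,-7),(440,-360)):
        r=[]
        for n in (n0,n1):
            c=load(n);P=pts(c); m=(np.hypot(P[...,0]-near[0],P[...,1]-near[1])<55)&(P[...,2]>12)&(P[...,2]<40)&(c['range_z']>0); r.append(P[m].mean(0).round(1))
        print(near,*r)
E
```

```text
28.45 [541.15721622  22.38332072 212.55808   ]
wrist 2218 [252. 181.] [543.3  22.7  90.9] [542.1  23. ] 22.0 rgb [133. 130. 121.]
wrist 4353 [111.  64.] [637.4 114.7 110.6] [637.5 116.3] 25.2 rgb [ 44. 104. 193.]
wrist 4362 [349.  64.] [629.3 -47.8 110.7] [628.8 -48.8] 25.1 rgb [197. 126.  22.]
wrist 2022 [473. 222.] [ 501.3 -161.4  100.9] [ 500.3 -161.5] 25.4 rgb [ 29. 155.  66.]
1015 ((541.6492309570312, 22.50617027282715), (51.99595260620117, 51.56861114501953), 87.44989776611328)
s17 (array([627.2, -48.1]), 103, 0.54) (array([626.9, -48.1]), 132, 0.44) (array([636.7, 118. ]), 93, 0.37) (array([636.6, 118. ]), 132, 0.39) (array([539.5,  23.7]), 83, 0.56)
d17 (array([630.3, -50. ]), 127, 0.85) (array([630.4, -50. ]), 167, 0.55) (array([638.6, 115.7]), 116, 0.69) (array([638.7, 116.1]), 136, 0.74) (array([543.4,  22.1]), 94, 0.73)
(array([582.3, 332.6]), 397, 0.52) (array([582.3, 332.5]), 395, 0.52)
(383, -7) [383.6  -4.9  20. ] [383.3  -4.7  20.2]
(440, -360) [ 445.2 -357.7   26.1] [ 445.1 -357.5   26.2]
(array([584.6, 331.5]), 345, 0.89) (array([584.8, 331.8]), 350, 0.97)
(383, -7) [382.6 -10.8  18.8] [382.5 -10.9  18.8]
(440, -360) [ 440.2 -363.8   27.3] [ 440.2 -363.7   27.3]
```

View pics/w17.png

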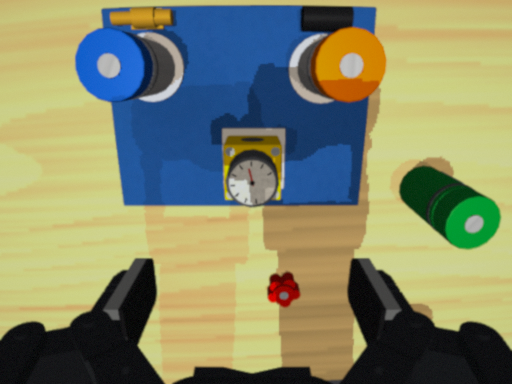

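View pics/d17.png

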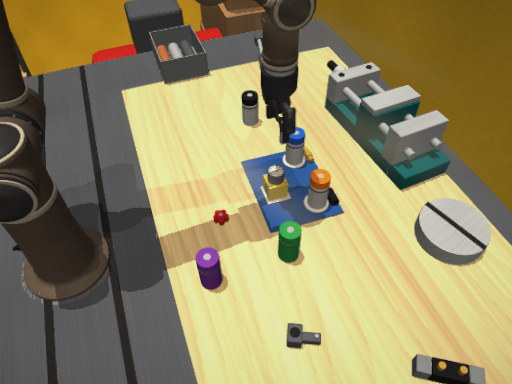

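Every part stands upright and centred on its place, the bystanders haven't moved, and the gripper is clear above. Handing in.

```bash
python3 -c "
from cell import *
print(hand_in())"
```

```text
the job is handed in; nothing more can be done
None
```

The air set is laid out and the job is handed in at about 28.5 s of the 104 s allowed. I placed the filter first, then the lubricator, the regulator and the gauge, each lowered until it touched and then released. `hand_in()` reports no verdict.

The last wrist-camera checks gave these offsets:

| Part | Placed on | Offset from centre | Limit |
|---|---|---|---|
| Filter | inlet pad (brass) | about 1 mm | 12 mm |
| Lubricator | outlet pad (silencer) | about 1 mm | 12 mm |
| Regulator | square pad | about 1 mm, square within 1° | 12 mm, 0.22 rad |
| Gauge, dial up | regulator's top | about 1 mm | 11 mm |

- **Heights and stance:** the tops read 110.6, 60 and 91 mm, as they should when seated. The bowls showed no lean in the fitted cylinders.
- **Bystanders:** the spare bowl, bracket and knob measured within 0.4 mm of where they started, and the green bowl within about 1 mm. The purple bowl looks unmoved in the last side picture, but I didn't measure it again.
- **Disagreement:** the scene and side cameras differ by up to 4 mm on the same part, mostly in x. That is about what their 2 mm calibration allows and well inside the limits. No check failed.

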